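# Change the reels on the wire stand and sort the rest of the delivery

## Robot

A 6-joint arm with a two-finger parallel gripper is mounted at the origin on the work surface. World frame = base frame: x ahead of the robot, y to its left, z up, the work surface at z = 0. Lengths are in m, angles in rad, forces in N, time in s.
With the tool pointing down it reaches from about 0.35 to 0.95 m from the base axis. Payload 17.4 kg.
Tool frame: the origin (TCP) lies midway between the tips of the shut fingers; the grasp point (between the pads) lies 19 mm behind it (manip.pinch_z is the distance from the TCP to the grasp point, in m); z points along the fingers, y is the line along which they close (so a half turn about z gives the same grasp; the last joint's range is limited). The gripper opens to 93 mm and grips with 3 to 60 N. Pads are 15 mm wide; open, the fingers measure 128 mm over their backs; the gripper's body (75 mm by 188 mm) begins 65 mm behind the grasp point.
Start: joints at [-1.19, 0.116, 1.442, -0, 1.584, -0.038], TCP at [0.274, -0.617, 0.219] pointing down, gripper open.
Joint ranges: [-2.83, 2.83], [-0.83, 2.19], [0.07, 2.5], [-1.14, 4.28], [0.01, 3], [-2.97, 2.97]. Speed limits (rad/s): [1.89, 1.89, 2.22, 3.14, 3.14, 3.14].

## Interface

Orientations are given as a rotation vector (axis times angle).
In Python, from station import manip gives the robot as it stands.
- The arm moves only by the tool apply_moves, never from a script. Its argument "increments" is a list of rows, each an object with "hand": the finger opening in mm, from 0 to 93; "dp": the shift along the world's x, y, z in mm, a list of three; "rot": the turn, a rotation vector about the world's x, y, z in degrees, a list of three. In form: [{"hand": hand, "dp": [x, y, z], "rot": [rx, ry, rz]}, ...]. A call has 1 to 12 rows; each row is the pose to reach, as a shift and turn from the pose commanded when the call began; what a row does not reach only later rows make up. A row lasts 1/8 s, in which the tool goes at most 62.5 mm and 10.7 degrees, less where a joint would pass 70% of its speed; a pose out of reach is approached as far as the arm can. A call with a gripper value outside its range is refused whole. The fingers move at their own pace and stop on an object; "force" is the grip in N (left out, the last holds). Time passes only in rows, so rows that repeat a pose let the fingers close. It gives the time, the measured TCP pose, the force, the opening and the grip force at its end, in the units of the state.
- manip.get_state(): the state, without advancing time (a new reading comes with each control period).
- manip.camera(name): name is "scene" or "top" or "wrist"; returns a dict with "image" (400x640x3 uint8, red, green, blue), "z_map" (400x640 float32, m along the optical axis (not along the pixel's ray), 0 where there is no reading), "camera_matrix" (3x3 intrinsics, pixels), "R" (3x3) and "t" (3): a world point X has camera coordinates R X + t; the wrist camera has in their place "tool_from_camera" (4x4, takes a point from camera to tool coordinates, whose origin is the TCP and whose axes are the flange's). Camera axes: x right, y down, z forward; pixel columns grow to the right and rows downward; lengths in m; the calibration is good to about 2 mm. A picture is of the moment at which its call begins: read the wrist's pose just before it.
- manip.finish_job(): hands the job in; it is judged then, once.
The state is a dict: "clock": time; "qpos": joint angles; "joint_vel": joint speeds; "joint_efforts": joint torques, N m; "ee_pos": TCP position; "orientation": TCP orientation; "contact_force": force on the tool from outside, world axes, zero at the start; "moment": the same for the moment, N m; "finger_gap": finger opening in m; "grasp_force": force on a finger pad.
Only numpy, scipy, OpenCV 4.12 (cv2) and the standard library are available. Lean on these libraries where they do the work, as an engineer would, in place of code of your own. Each camera call takes 0.05 s, during which the arm holds its last target. There are 200 camera calls.

## Task

Restock this electronics bench: take the used-up spool off the bent arm of the reel stand and put every empty spool in the grey crate, and stand the solder reels upright in the empty compartment of the orange case. Thread every fresh copper-wire reel over the arm's free end and slide it round the bend, so that all of them hang on the straight back leg beside the column. Do not push the multimeter or the circuit board about.

Things in the scene. Friction and masses are not known exactly. Their poses are not given: they have to be found in the camera images.
- stand: Fixed reel stand: steel foot 130 mm square, grey column 24 mm across, 190 mm tall, and a bent level steel rod (the arm) of 10 mm diameter, centreline 180 mm above the bench. Origin on the bench under the column's axis. From the column the rod runs straight along the stand's -y for 200 mm (back leg), then bends toward -x. A spool hanging on it has its origin 7 mm under the centreline.
- bend_in (a point): Point on the rod's centreline where the back leg ends and the bend begins: (0, -200, 180) mm in the stand's frame. Axes as the stand's. A ferrule 18 mm across covers the leg's first 22 mm from the column's axis.
- bend_out (a point): Point on the rod's centreline where the bend ends: (-60, -260, 180) mm in the stand's frame. The bend is a level quarter circle of 60 mm radius about (-60, -200) mm; from here the rod runs straight along the stand's -x. Axes as the stand's.
- rod_end (a point): Centre of the rod's free, rounded end, 60 mm along the stand's -x from bend_out, i.e. (-120, -260, 180) mm in the stand's frame; it points towards the robot, within 0.2 rad. Axes as the stand's.
- spent: Used-up spool, hanging on the back leg at the start: octagonal black plastic spool, 100 mm across flats, 32 mm wide, 24 mm through bore on its axis. Origin: bore centre; y = spool axis (standing on the bench: origin 50 mm up). No wire: core 40 mm across between 4 mm flanges, 70 g.
- empty1: Used-up spool, standing on a flat on the bench, axis within 0.4 rad of the bench's y: octagonal black plastic spool, 100 mm across flats, 32 mm wide, 24 mm through bore on its axis. Origin: bore centre; y = spool axis (standing on the bench: origin 50 mm up). No wire: core 40 mm across between 4 mm flanges, 70 g. May be absent.
- crate: Grey open crate for empty spools, fixed, outside 162 mm (its x) by 136 mm (its y) by 60 mm high, walls and floor 5 mm. Origin: centre of its underside. Two spools stand in it side by side, axes along its x, 35 mm either side of its middle.
- case: Orange open tool case, fixed, 45 mm high, walls and floor 4 mm. Origin under the centre of its empty compartment, inside 132 mm (its x) by 156 mm (its y), where two solder reels stand side by side along y, 38 mm either side of the middle. The compartment on its -y side (outer wall 180 mm from the origin) is full of screwdrivers.
- meter: Black multimeter, 190 x 90 x 38 mm, lying on the bench behind the crate. Origin at the centre of its underside. A bystander.
- board: Green circuit board on stand-offs, 100 x 160 mm, about 30 mm high, on the bench behind the stand. Origin at the centre of its underside. A bystander.
- copper1: Fresh reel: octagonal black plastic spool, 100 mm across flats, 32 mm wide, 24 mm through bore on its axis. Origin: bore centre; y = spool axis (standing on the bench: origin 50 mm up). Wound nearly to the rim with copper wire, 0.2 to 0.45 kg. Starts standing on a flat, axis level, within 0.4 rad of the bench's y. Can be pinched across its flange faces (32 mm). May be absent.
- copper2: Fresh reel: octagonal black plastic spool, 100 mm across flats, 32 mm wide, 24 mm through bore on its axis. Origin: bore centre; y = spool axis (standing on the bench: origin 50 mm up). Wound nearly to the rim with copper wire, 0.2 to 0.45 kg. Starts standing on a flat, axis level, within 0.4 rad of the bench's y. Can be pinched across its flange faces (32 mm). May be absent.
- copper3: Fresh reel: octagonal black plastic spool, 100 mm across flats, 32 mm wide, 24 mm through bore on its axis. Origin: bore centre; y = spool axis (standing on the bench: origin 50 mm up). Wound nearly to the rim with copper wire, 0.2 to 0.45 kg. Starts standing on a flat, axis level, within 0.4 rad of the bench's y. Can be pinched across its flange faces (32 mm). May be absent.
- solder1: Solder reel: small round reel, wound almost to its white flanges with silver-grey solder, 60 mm in diameter and 55 mm tall, 0.25 kg, standing on one flange. Origin at the centre of its underside, z along its axis. May be absent.
- solder2: Solder reel: small round reel, wound almost to its white flanges with silver-grey solder, 60 mm in diameter and 55 mm tall, 0.25 kg, standing on one flange. Origin at the centre of its underside, z along its axis. May be absent.
Mind the look-alikes: they are no part of the job. Leave any red look-alike of the spent alone.

How it is judged:
At the end, for the whole second after the job is handed in: Copper reels hang on the straight back leg (centre 20 to 212 mm along it from the column, within 16 mm sideways); empty spools are in the crate, centre between its walls and under 85 mm up; solder reels stand (within 0.2 rad) on the floor of the case's empty part; all at rest (x of copper1 in the frame of stand between -0.016 and 0.016 m and y of copper1 in the frame of stand between -0.212 and -0.02 m and z of copper1 in the frame of stand between 0.155 and 0.19 m and linear speed of each of copper1, copper2, copper3, empty1, spent, solder1, solder2 below 0.05 m/s and x of copper2 in the frame of stand between -0.016 and 0.016 m and y of copper2 in the frame of stand between -0.212 and -0.02 m and z of copper2 in the frame of stand between 0.155 and 0.19 m and x of copper3 in the frame of stand between -0.016 and 0.016 m and y of copper3 in the frame of stand between -0.212 and -0.02 m and z of copper3 in the frame of stand between 0.155 and 0.19 m and x of empty1 in the frame of crate between -0.076 and 0.076 m and y of empty1 in the frame of crate between -0.063 and 0.063 m and z of empty1 in the frame of crate between 0 and 0.085 m and x of spent in the frame of crate between -0.076 and 0.076 m and y of spent in the frame of crate between -0.063 and 0.063 m and z of spent in the frame of crate between 0 and 0.085 m and x of solder1 in the frame of case between -0.055 and 0.055 m and y of solder1 in the frame of case between -0.065 and 0.065 m and z of solder1 in the frame of case between 0 and 0.015 m and angle between each of solder1, solder2's own z axis and vertical below 0.2 rad and x of solder2 in the frame of case between -0.055 and 0.055 m and y of solder2 in the frame of case between -0.065 and 0.065 m and z of solder2 in the frame of case between 0 and 0.015 m); the robot touches nothing.
It fails at once if the multimeter or the circuit board is pushed more than 40 mm (distance of any of meter, board from where it was at the start of the episode above 0.04 m).
Of copper1, copper2, copper3 only 2 to 3 are there at a start; the rules pass over those that are not, and their reading is None.
Of solder1, solder2, empty1 only 2 to 3 are there at a start; the rules pass over those that are not, and their reading is None.
At some moment in a run one of solder1, solder2 may be knocked a few centimetres aside while the robot is not near it.
It also fails if it takes over 210 s, if anything falls off the work surface, if the arm or the gripper's body presses on something with over 40 N, if the wrist force passes 120 N, or if a joint passes its speed limit or range.

## Working session

There is one attempt and no reset: what is moved stays moved. The work goes in short steps, Python scripts to look and compute and a tool call to move; the robot and the scene stay as the last step left them, time stands still between calls to the robot, and variables do not carry over. Pictures are saved under pics/ and viewed, at most 14 in all, crops included, and the job is handed in when it is done.

Besides the shell and the picture viewer there is one more tool, called after "Call:" by a JSON object that holds its "method" and its "body", one argument or row to a line. apply_moves: Moves the arm, as the interface text tells. Its arguments: {"type":"object","properties":{"increments":{"type":"array"},"force":{"type":"number"}},"required":["increments"]}

```bash
mkdir -p pics; ls
cat > h.py <<'E'
import numpy as np, cv2
from scipy.spatial.transform import Rotation as Ro
from station import manip
def cam(n):
    s=manip.get_state(); c=manip.camera(n); K=np.array(c["camera_matrix"]); z=c["z_map"]
    v,u=np.mgrid[:z.shape[0],:z.shape[1]]
    P=np.stack([(u-K[0,2])/K[0,0]*z,(v-K[1,2])/K[1,1]*z,z],-1)
    if n=="wrist":
        T=np.array(c["tool_from_camera"]); R=Ro.from_rotvec(s["orientation"]).as_matrix()
        W=(P@T[:3,:3].T+T[:3,3])@R.T+np.array(s["ee_pos"])
    else: W=(P-np.array(c["t"]))@np.array(c["R"])
    W[z==0]=np.nan
    return c["image"],W
def save(n,im): cv2.imwrite(f"pics/{n}.png",cv2.cvtColor(im,cv2.COLOR_RGB2BGR))
E
python3 - <<'E'
from h import *
for n in("top","scene"):
    im,W=cam(n); save(n+"0",im); np.save(n+"0.npy",W); np.save(n+"i.npy",im)
print(manip.get_state())
E
```

```text
pics
{'clock': 0.1, 'qpos': array([-1.18980584e+00,  1.16442512e-01,  1.44217679e+00, -3.00768521e-06,
        1.58400668e+00, -3.77787267e-02]), 'joint_vel': array([ 2.68107160e-04, -3.21762773e-04, -5.61334617e-04,  4.46376437e-05,
        2.04649521e-03, -2.36328675e-03]), 'joint_efforts': array([ 1.55465499e-03, -7.22892022e+01, -6.23864722e+01,  7.82572338e-02,
        2.28762761e-02, -4.99495877e-05]), 'ee_pos': array([ 0.27441758, -0.61650654,  0.21798943]), 'orientation': array([-3.07198175e+00, -6.52793544e-01,  2.81741960e-04]), 'contact_force': array([ 0.77940682,  0.9102119 , -0.02184813]), 'moment': array([ 0.0027105 , -0.02321296,  0.00948858]), 'grasp_force': 0.0, 'finger_gap': 0.09318912806600911}
```

View pics/top0.png

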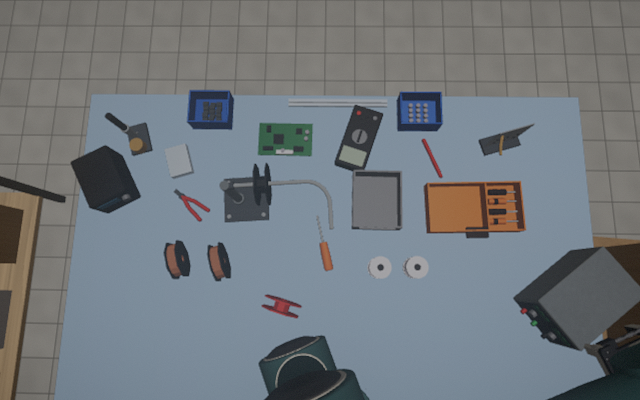

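View pics/scene0.png

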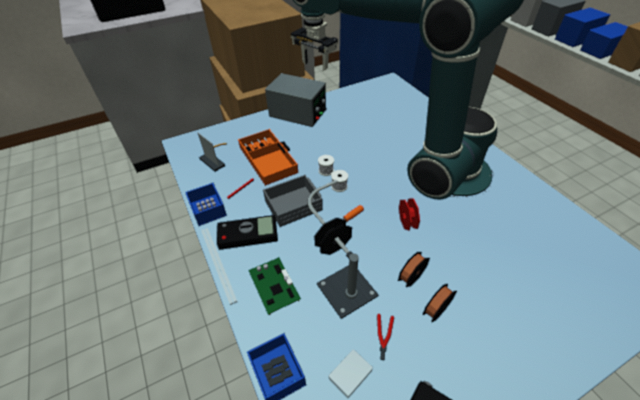

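The top view shows the stand foot at (246,200), with the rod running right from the column (225,185), bending near (320,190) and ending at (331,228). The spent spool is on the leg at (262,185). Two copper reels are at (177,260) and (219,262), and two solder reels at (380,268) and (417,268). The crate is at (376,200), the empty case compartment at (455,208), the board at (285,140), and the meter at (360,137). The only spool look-alike is the red one at (282,306), which I'll leave alone. I see no empty1 or copper3.

Run:
```python
from h import *
W=np.load("top0.npy"); im=np.load("topi.npy").astype(int); hsv=cv2.cvtColor(im.astype(np.uint8),cv2.COLOR_RGB2HSV)
v,u=np.mgrid[:400,:640]
def box(a,b,c,d): return (u>=a)&(u<=c)&(v>=b)&(v<=d)
def rep(n,m,pca=False):
    P=W[m]; P=P[~np.isnan(P[:,0])]
    r=cv2.minAreaRect((P[:,:2]*1000).astype(np.float32))
    print(n,len(P),"mean",P.mean(0).round(4),"z",P[:,2].min().round(3),P[:,2].max().round(3),"rect",np.round(r[0],1),np.round(r[1],1),round(r[2],1)); return P
z=W[...,2]
print("bench z",np.nanmedian(z[300:330,180:240]), "base?",W[385,300])
rep("foot",box(215,170,275,225)&(z>0.004)&(z<0.03))
rep("column top",box(210,170,240,200)&(z>0.186)&(z<0.2))
P=rep("rod",box(225,170,340,235)&(z>0.175)&(z<0.192))
rod=P
rep("spent",box(245,155,280,215)&(z>0.2))
rep("spentall",box(248,155,275,210)&(z>0.1)&(z<.26))
for n,b in(("cu1",(155,230,198,290)),("cu2",(199,230,240,290))):
    rep(n,box(*b)&(z>0.02)); rep(n+" hi",box(*b)&(z>0.08))
for n,b in(("so1",(360,250,397,290)),("so2",(398,250,435,290))): rep(n,box(*b)&(z>0.048)&(z<.06)); rep(n+"all",box(*b)&(z>0.01))
rep("crate",box(345,160,410,240)&(z>0.05)&(z<.07))
rep("crate floor",box(345,160,410,240)&(z>0.003)&(z<.008))
rep("case rim",box(415,170,535,240)&(z>0.038)&(z<.05))
rep("case floor",box(415,170,490,240)&(z>0.002)&(z<.008))
rep("red",box(255,285,305,325)&(z>0.02))
rep("driver",box(310,210,338,275)&(z>0.005)&(z<.05))
rep("board",box(250,115,318,162)&(z>0.01))
rep("meter",box(330,100,385,172)&(z>0.02))
np.save("rod.npy",rod)
# rod: points by y
for y in np.arange(-.25,.25,.02):
    q=rod[(abs(rod[:,1]-y)<.01)]
    if len(q): print(round(y,2),len(q),np.median(q,0).round(4),q[:,0].min().round(3),q[:,0].max().round(3))
```

```text
bench z 0.000581860527149438 base? [0.26006812 0.03998894 0.62206877]
foot 1329 mean [0.6006 0.2493 0.0102] z 0.004 0.03 rect [622.3 249.4] [165.  179.1] 0.7
column top 101 mean [0.6155 0.2619 0.1891] z 0.186 0.193 rect [615.  254.4] [47.6 23.4] 89.2
rod 679 mean [0.6055 0.1155 0.1843] z 0.176 0.192 rect [603.5 118.3] [290.6 102.3] 71.9
spent 182 mean [0.6201 0.1734 0.2146] z 0.2 0.227 rect [622.4 173.6] [83.6 32.7] 4.6
spentall 608 mean [0.6192 0.1724 0.1891] z 0.127 0.227 rect [621.8 172.8] [103.7  65.5] 25.2
cu1 741 mean [0.4341 0.4145 0.074 ] z 0.021 0.105 rect [435.2 419.1] [99.8 34.2] 15.2
cu1 hi 381 mean [0.434  0.4186 0.0916] z 0.08 0.105 rect [435.4 419. ] [82.7 33.8] 15.1
cu2 643 mean [0.4301 0.2991 0.0763] z 0.02 0.105 rect [431.5 303.5] [99.9 34. ] 16.0
cu2 hi 357 mean [0.4304 0.3025 0.0917] z 0.08 0.105 rect [432.2 303.8] [84.5 34. ] 16.0
so1 386 mean [ 0.4241 -0.1365  0.055 ] z 0.05 0.06 rect [ 424.  -136.3] [56.3 57.5] 1.0
so1all 402 mean [ 0.424  -0.1355  0.0537] z 0.014 0.062 rect [ 424.  -136.3] [56.3 57.5] 1.0
so2 391 mean [ 0.4262 -0.2359  0.0545] z 0.048 0.06 rec
[... 741 characters left out ...]
1 0.035 rect [797.1 137.5] [160.6 101.7] 89.5
meter 1990 mean [ 0.791  -0.0806  0.0383] z 0.021 0.064 rect [793.8 -80.2] [212.3 142.3] 1.0
-0.01 40 [ 0.5347 -0.002   0.1837] 0.511 0.576
0.01 130 [0.5745 0.0038 0.1841] 0.511 0.616
0.03 40 [0.6189 0.029  0.1838] 0.606 0.629
0.05 33 [0.6282 0.0491 0.1838] 0.621 0.633
0.07 32 [0.6294 0.0704 0.1837] 0.625 0.634
0.09 32 [0.6277 0.0904 0.1835] 0.623 0.634
0.11 32 [0.6261 0.1103 0.1846] 0.622 0.631
0.13 32 [0.6244 0.1303 0.1835] 0.62 0.63
0.15 53 [0.6218 0.1545 0.1841] 0.573 0.655
0.17 57 [0.6123 0.1727 0.1872] 0.602 0.658
0.19 58 [0.6147 0.184  0.1841] 0.572 0.659
0.21 32 [0.6188 0.2105 0.1837] 0.614 0.624
0.23 32 [0.617  0.23   0.1842] 0.613 0.621
```

Run:
```python
from h import *
from scipy.optimize import least_squares
W=np.load("top0.npy"); im=np.load("topi.npy"); hsv=cv2.cvtColor(im,cv2.COLOR_RGB2HSV)
v,u=np.mgrid[:400,:640]; z=W[...,2]
def box(a,b,c,d): return (u>=a)&(u<=c)&(v>=b)&(v<=d)
rod=np.load("rod.npy"); rod=rod[(rod[:,2]<.187)&((rod[:,1]<.145)|(abs(rod[:,1]-.215)<.02))][:,:2]
t=np.linspace(0,np.pi/2,80)
cl=np.r_[np.c_[np.zeros(200),np.linspace(-.02,-.2,200)],np.c_[-.06+.06*np.cos(t),-.2-.06*np.sin(t)],np.c_[np.linspace(-.06,-.12,60),np.full(60,-.26)]]
from scipy.spatial import cKDTree
def f(p):
    c,s=np.cos(p[2]),np.sin(p[2]); M=np.array([[c,-s],[s,c]])
    q=(rod-p[:2])@M
    d,i=cKDTree(cl).query(q); return np.r_[np.maximum(d-.004,0)+.1*d, .3*np.maximum(-.122-q[:,0].min(),0)]
r=least_squares(f,[.6145,.26,.0775],diff_step=1e-4,x_scale=[.1,.1,.1]); p=r.x
c,s=np.cos(p[2]),np.sin(p[2]); M=np.array([[c,-s],[s,c]])
print("stand",p.round(4),r.cost); q=(rod-p[:2])@M
print("tip min x",q[:,0].min()," y range end",q[q[:,0]<-.08][:,1].min(),q[q[:,0]<-.08][:,1].max(), "leg x",np.median(q[abs(q[:,1]+.1)<.08][:,0]),"bend outer r",np.percentile(np.hypot(q[:,0]+.06,q[:,1]+.2)[(q[:,0]>-.05)&(q[:,1]<-.21)],[2,50,98]))
for n,l in(("bend_in",(0,-.2)),("bend_out",(-.06,-.26)),("rod_end",(-.12,-.26)),("centre",(-.06,-.2))): print(n,(M@l+p[:2]).round(4))
sp=W[box(245,155,280,215)&(z>.2)]; print("spent local",((sp[:,:2]-p[:2])@M).mean(0), np.ptp(((sp[:,:2]-p[:2])@M),axis=0))
ct=W[box(210,170,240,200)&(z>.186)&(z<.195)]; print("col",np.median(ct,0),"local",((ct[:,:2]-p[:2])@M).min(0))
def rect(m):
    P=W[m]; return cv2.minAreaRect((P[:,:2]*1000).astype(np.float32))
orange=(hsv[...,0]>5)&(hsv[...,0]<20)&(hsv[...,1]>120)
print("case floor",rect(box(424,182,490,236)&orange&(abs(z-.004)<.003)))
print("case rim",rect(box(424,180,530,229)&orange&(abs(z-.044)<.004)))
print("crate rim",rect(box(345,160,410,240)&(abs(z-.059)<.004)))
for b in((155,230,198,290),(199,230,240,290)):
    P=W[box(*b)&(z>.085)][:,:2]; U,S,V=np.linalg.svd(P-P.mean(0),full_matrices=False); print(V[0],P.mean(0),cv2.boxPoints(cv2.minAreaRect((P*1000).astype(np.float32))))
```

```text
stand [0.6148 0.267  0.0762] 5.5214291710658576e-05
tip min x -0.12375047515853325  y range end -0.26500279739374294 -0.25512831276167364 leg x -0.0005390725285271474 bend outer r [0.05510863 0.05976282 0.06474975]
bend_in [0.63   0.0676]
bend_out [0.5748 0.0032]
rod_end [ 0.5149 -0.0014]
centre [0.5702 0.063 ]
spent local [-0.00180692 -0.09370403] [0.08364825 0.03274522]
col [0.61624658 0.26270619 0.18907758] local [-0.01115877 -0.03675055]
case floor ((600.1143798828125, -378.32550048828125), (128.34214782714844, 179.1004638671875), 1.778363585472107)
case rim ((600.0698852539062, -405.70806884765625), (136.72259521484375, 262.7848815917969), 1.8747855424880981)
crate rim ((610.7265625, -129.6296844482422), (135.07400512695312, 167.5342254638672), 89.13533782958984)
[-0.95847552 -0.28517483] [0.43428141 0.4190597 ] [[393.5121  425.13864]
 [402.3357  392.52457]
 [473.42328 411.757  ]
 [464.59967 444.37106]]
[-0.96898088 -0.2471357 ] [0.43082432 0.30295807] [[391.9217  309.75592]
 [401.33484 277.35107]
 [470.2965  297.38348]
 [460.88336 329.78833]]
```

Call:
{"method": "apply_moves", "body": {
  "increments": [
    {"hand":93,"dp":[20,50,0],"rot":[0,0,10]},
    {"hand":93,"dp":[40,100,0],"rot":[0,0,20]},
    {"hand":93,"dp":[60,150,0],"rot":[0,0,30]},
    {"hand":93,"dp":[80,200,0],"rot":[0,0,40]},
    {"hand":93,"dp":[100,250,0],"rot":[0,0,50]},
    {"hand":93,"dp":[120,300,0],"rot":[0,0,60]},
    {"hand":93,"dp":[140,350,0],"rot":[0,0,66]},
    {"hand":93,"dp":[152,380,0],"rot":[0,0,66]},
    {"hand":93,"dp":[152,380,0],"rot":[0,0,66]}
  ],
  "force": 25
}}

```text
clock: 1.23
ee_pos: [0.427, -0.235, 0.2186]
orientation: [2.218, 2.224, 0.0]
contact_force: [0.5, 0.1, 0.1]
finger_gap: 0.0931
grasp_force: 0.0
```

Candidates for the first reach are the two white-flanged solder reels at (380,268) and (417,268) in the top view. Nothing else resembles them, and the red spool at (282,306) is octagonal. I'll take the right one (solder2) and check it with the wrist camera.

Run:
```python
from h import *
im,W=cam("wrist"); save("w1",im)
z=W[...,2]; m=(z>.05)&(z<.062)
n,l,st,c=cv2.connectedComponentsWithStats(m.astype(np.uint8))
for i in range(1,n):
    if st[i,4]>500: P=W[l==i]; print(c[i],P.mean(0),cv2.minEnclosingCircle((P[:,:2]*1000).astype(np.float32)))
```

```text
[516.95734755  67.70226591] [ 0.61495886 -0.12354485  0.05783007] ((613.6807250976562, -131.74615478515625), 105.20756530761719)
[320.1954023   84.72446634] [ 0.42521578 -0.13717058  0.05455197] ((425.18682861328125, -137.73704528808594), 30.057748794555664)
[321.99491094 182.58608991] [ 0.42729736 -0.23663977  0.05453694] ((427.4075622558594, -237.5889892578125), 30.214773178100586)
```

View pics/w1.png

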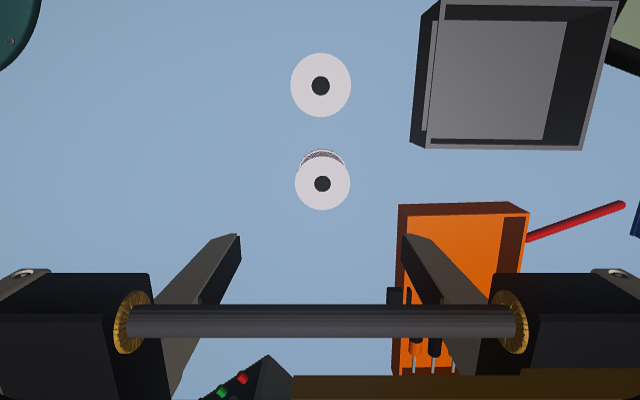

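The wrist view shows the solder reels at (322,183), under the gripper, and at (320,85). Both match the top view within 2 mm, with their tops at 54.5 mm. I'll descend and grip.

Call:
{"method": "apply_moves", "body": {
  "increments": [
    {"hand":93,"dp":[0,-2,-55],"rot":[0,0,0]},
    {"hand":93,"dp":[0,-2,-110],"rot":[0,0,0]},
    {"hand":93,"dp":[0,-2,-160],"rot":[0,0,0]},
    {"hand":93,"dp":[0,-2,-190],"rot":[0,0,0]},
    {"hand":93,"dp":[0,-2,-202],"rot":[0,0,0]},
    {"hand":93,"dp":[0,-2,-202],"rot":[0,0,0]},
    {"hand":50,"dp":[0,-2,-202],"rot":[0,0,0]},
    {"hand":50,"dp":[0,-2,-202],"rot":[0,0,0]},
    {"hand":50,"dp":[0,-2,-202],"rot":[0,0,0]},
    {"hand":50,"dp":[0,-2,-202],"rot":[0,0,0]},
    {"hand":50,"dp":[0,-2,-202],"rot":[0,0,0]}
  ],
  "force": 25
}}

```text
clock: 2.65
ee_pos: [0.4268, -0.2388, 0.0171]
orientation: [2.221, 2.221, 0.0]
contact_force: [0.5, 0.9, 3.6]
finger_gap: 0.0601
grasp_force: 25.0
```

Call:
{"method": "apply_moves", "body": {
  "increments": [
    {"hand":50,"dp":[0,0,50],"rot":[0,0,0]},
    {"hand":50,"dp":[0,0,100],"rot":[0,0,0]},
    {"hand":50,"dp":[40,-36,110],"rot":[0,0,0]},
    {"hand":50,"dp":[80,-72,110],"rot":[0,0,2]},
    {"hand":50,"dp":[120,-110,110],"rot":[0,0,2]},
    {"hand":50,"dp":[155,-142,110],"rot":[0,0,2]},
    {"hand":50,"dp":[173,-156,110],"rot":[0,0,2]},
    {"hand":50,"dp":[173,-156,110],"rot":[0,0,2]},
    {"hand":50,"dp":[173,-156,70],"rot":[0,0,2]},
    {"hand":50,"dp":[173,-156,30],"rot":[0,0,2]},
    {"hand":50,"dp":[173,-156,8],"rot":[0,0,2]},
    {"hand":50,"dp":[173,-156,5],"rot":[0,0,2]}
  ]
}}

```text
clock: 4.15
ee_pos: [0.5989, -0.3942, 0.0209]
orientation: [-2.181, -2.259, 0.0]
contact_force: [0.8, -0.6, -2.2]
finger_gap: 0.0601
grasp_force: 25.0
```

Call:
{"method": "apply_moves", "body": {
  "increments": [
    {"hand":50,"dp":[0,0,-1],"rot":[0,0,0]},
    {"hand":72,"dp":[0,0,-1],"rot":[0,0,0]},
    {"hand":72,"dp":[0,0,-1],"rot":[0,0,0]},
    {"hand":72,"dp":[0,0,-1],"rot":[0,0,0]},
    {"hand":72,"dp":[0,0,20],"rot":[0,0,0]},
    {"hand":72,"dp":[0,0,60],"rot":[0,0,0]},
    {"hand":93,"dp":[-10,10,110],"rot":[0,0,0]},
    {"hand":93,"dp":[-55,70,110],"rot":[0,0,0]},
    {"hand":93,"dp":[-95,130,110],"rot":[0,0,-2]},
    {"hand":93,"dp":[-135,190,110],"rot":[0,0,-2]},
    {"hand":93,"dp":[-175,235,110],"rot":[0,0,-2]},
    {"hand":93,"dp":[-175,257,110],"rot":[0,0,-2]}
  ]
}}

```text
clock: 5.65
ee_pos: [0.4231, -0.1364, 0.1332]
orientation: [2.221, 2.219, 0.001]
contact_force: [1.1, 0.2, 0.9]
finger_gap: 0.0932
grasp_force: 0.0
```

```bash
cat >> h.py <<'E'
def solders(n):
    im,W=cam(n); z=W[...,2]; hsv=cv2.cvtColor(im,cv2.COLOR_RGB2HSV)
    m=(z>.048)&(z<.066)&(hsv[...,1]<40)&(hsv[...,2]>150)
    k,l,st,c=cv2.connectedComponentsWithStats(m.astype(np.uint8))
    for i in range(1,k):
        if st[i,4]>60: P=W[l==i]; print(n,c[i].round(),st[i,4],P.mean(0).round(4),cv2.minEnclosingCircle((P[:,:2]*1000).astype(np.float32)))
E
python3 - <<'E'
from h import *
solders("wrist"); solders("top")
print(manip.get_state()["ee_pos"])
E
```

```text
wrist [324. 206.] 3611 [ 0.4249 -0.1369  0.0545] ((425.0232238769531, -137.83290100097656), 30.272586822509766)
top [473. 205.] 307 [ 0.5984 -0.3929  0.0584] ((598.7135009765625, -392.6766357421875), 30.50020408630371)
[ 0.42341941 -0.1350497   0.13362245]
```

Call:
{"method": "apply_moves", "body": {
  "increments": [
    {"hand":93,"dp":[1,-3,-50],"rot":[0,0,0]},
    {"hand":93,"dp":[1,-3,-95],"rot":[0,0,0]},
    {"hand":93,"dp":[1,-3,-117],"rot":[0,0,0]},
    {"hand":93,"dp":[1,-3,-117],"rot":[0,0,0]},
    {"hand":50,"dp":[1,-3,-117],"rot":[0,0,0]},
    {"hand":50,"dp":[1,-3,-117],"rot":[0,0,0]},
    {"hand":50,"dp":[1,-3,-117],"rot":[0,0,0]},
    {"hand":50,"dp":[1,-3,-117],"rot":[0,0,0]},
    {"hand":50,"dp":[1,-3,-117],"rot":[0,0,0]},
    {"hand":50,"dp":[1,-3,-70],"rot":[0,0,0]},
    {"hand":50,"dp":[1,-3,-20],"rot":[0,0,0]},
    {"hand":50,"dp":[1,-3,-10],"rot":[0,0,0]}
  ],
  "force": 25
}}

```text
clock: 7.25
ee_pos: [0.4264, -0.141, 0.1246]
orientation: [2.219, 2.219, 0.003]
contact_force: [-0.3, -0.2, -3.3]
finger_gap: 0.0602
grasp_force: 25.0
```

Call:
{"method": "apply_moves", "body": {
  "increments": [
    {"hand":50,"dp":[40,-40,0],"rot":[0,0,0]},
    {"hand":50,"dp":[80,-82,0],"rot":[0,0,2]},
    {"hand":50,"dp":[120,-125,0],"rot":[0,0,2]},
    {"hand":50,"dp":[155,-162,0],"rot":[0,0,2]},
    {"hand":50,"dp":[172,-179,0],"rot":[0,0,2]},
    {"hand":50,"dp":[172,-179,0],"rot":[0,0,2]},
    {"hand":50,"dp":[172,-179,0],"rot":[0,0,2]},
    {"hand":50,"dp":[172,-179,-40],"rot":[0,0,2]},
    {"hand":50,"dp":[172,-179,-80],"rot":[0,0,2]},
    {"hand":50,"dp":[172,-179,-98],"rot":[0,0,2]},
    {"hand":50,"dp":[172,-179,-102],"rot":[0,0,2]}
  ]
}}

```text
clock: 8.62
ee_pos: [0.5972, -0.3193, 0.0195]
orientation: [-2.182, -2.26, 0.0]
contact_force: [0.2, 0.3, -1.4]
finger_gap: 0.0598
grasp_force: 25.0
```

Call:
{"method": "apply_moves", "body": {
  "increments": [
    {"hand":50,"dp":[0,0,-1],"rot":[0,0,0]},
    {"hand":72,"dp":[0,0,-1],"rot":[0,0,0]},
    {"hand":72,"dp":[0,0,-1],"rot":[0,0,0]},
    {"hand":72,"dp":[0,0,-1],"rot":[0,0,0]},
    {"hand":72,"dp":[0,0,20],"rot":[0,0,0]},
    {"hand":72,"dp":[0,0,70],"rot":[0,0,0]},
    {"hand":72,"dp":[0,0,130],"rot":[0,0,0]},
    {"hand":72,"dp":[0,0,190],"rot":[0,0,10]},
    {"hand":72,"dp":[0,40,250],"rot":[0,0,20]},
    {"hand":72,"dp":[0,90,290],"rot":[0,0,30]},
    {"hand":72,"dp":[0,140,300],"rot":[0,0,40]},
    {"hand":72,"dp":[0,190,300],"rot":[0,0,50]}
  ]
}}

```text
clock: 10.12
ee_pos: [0.5972, -0.1279, 0.3235]
orientation: [1.013, 2.969, 0.001]
contact_force: [0.6, -0.4, -0.8]
finger_gap: 0.072
grasp_force: 0.0
```

Call:
{"method": "apply_moves", "body": {
  "increments": [
    {"hand":72,"dp":[4,50,0],"rot":[0,0,10]},
    {"hand":72,"dp":[8,100,0],"rot":[0,0,20]},
    {"hand":72,"dp":[12,150,0],"rot":[0,0,30]},
    {"hand":72,"dp":[16,200,0],"rot":[0,0,40]},
    {"hand":72,"dp":[20,250,0],"rot":[0,0,42]},
    {"hand":72,"dp":[25,290,0],"rot":[0,0,42]},
    {"hand":72,"dp":[25,303,0],"rot":[0,0,42]},
    {"hand":72,"dp":[25,303,0],"rot":[0,0,42]},
    {"hand":72,"dp":[25,303,0],"rot":[0,0,42]}
  ]
}}

```text
clock: 11.25
ee_pos: [0.6225, 0.1721, 0.3203]
orientation: [-0.108, 3.139, -0.0]
contact_force: [-0.7, -0.9, 0.6]
finger_gap: 0.0719
grasp_force: 0.0
```

Run:
```python
from h import *
s=manip.get_state(); print(s["ee_pos"],s["orientation"],s["qpos"])
im,W=cam("wrist"); save("w2",im); z=W[...,2]; np.save("w2.npy",W)
p=np.array([.6148,.267]); a=.0762; M=np.array([[np.cos(a),-np.sin(a)],[np.sin(a),np.cos(a)]])
q=(W[...,:2]-p)@M
m=(z>.2)&(z<.24)&(abs(q[...,0])<.07)&(abs(q[...,1]+.094)<.06)
print(m.sum(),np.min(q[m],0),np.max(q[m],0),z[m].max(),np.argwhere(m).mean(0))
m=(abs(z-.184)<.006)&(abs(q[...,0])<.01)&(q[...,1]<-.02)&(q[...,1]>-.2)
print("rod",m.sum(),np.median(q[m],0),z[m].max())
for y in(-.19,-.17,-.15,-.13):
    k=m&(abs(q[...,1]-y)<.005); print(y,k.sum(),q[k][:,0].mean() if k.any() else None, np.percentile(z[k],90) if k.any() else None)
```

```text
[0.62245257 0.17214495 0.32025032] [-1.08028879e-01  3.13913381e+00 -2.94067510e-04] [ 2.30460960e-01  4.36572483e-02  1.35549446e+00 -3.05103398e-04
  1.74188838e+00 -1.40918743e+00]
934 [-0.04285663 -0.11067236] [ 0.04456514 -0.07849696] 0.22421706227240928 [192.87473233 319.90256959]
rod 1495 [ 0.00021356 -0.12504596] 0.18999428329379817
-0.19 100 -9.137944511309574e-05 0.18495816923470612
-0.17 100 9.934552595573279e-05 0.18504537116383918
-0.15 101 0.00028097209716490947 0.1851062115624768
-0.13 99 0.00032043135231154586 0.18494336649351167
```

View pics/w2.png

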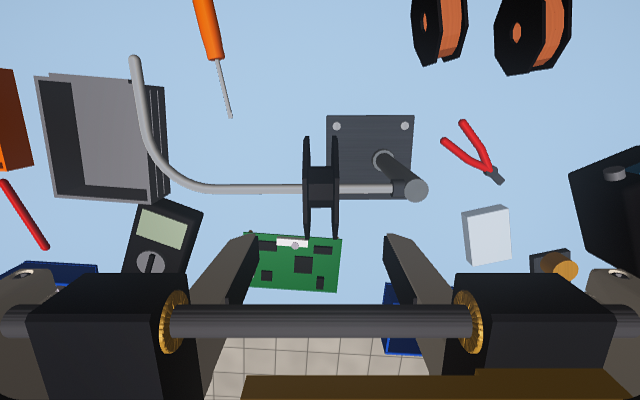

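The wrist view shows the spent spool on the leg, centred at (320,190) directly below the gripper. The rod fits my model within 0.5 mm. I'll descend, grip and lift 6 mm so the bore is centred on the rod.

Call:
{"method": "apply_moves", "body": {
  "increments": [
    {"hand":72,"dp":[-1,1,-50],"rot":[0,0,0]},
    {"hand":72,"dp":[-1,1,-95],"rot":[0,0,0]},
    {"hand":72,"dp":[-1,1,-120],"rot":[0,0,0]},
    {"hand":72,"dp":[-1,1,-127],"rot":[0,0,0]},
    {"hand":72,"dp":[-1,1,-127],"rot":[0,0,0]},
    {"hand":25,"dp":[-1,1,-127],"rot":[0,0,0]},
    {"hand":25,"dp":[-1,1,-127],"rot":[0,0,0]},
    {"hand":25,"dp":[-1,1,-127],"rot":[0,0,0]},
    {"hand":25,"dp":[-1,1,-127],"rot":[0,0,0]},
    {"hand":25,"dp":[-1,1,-127],"rot":[0,0,0]},
    {"hand":25,"dp":[-1,1,-121],"rot":[0,0,0]},
    {"hand":25,"dp":[-1,1,-121],"rot":[0,0,0]}
  ],
  "force": 25
}}

```text
clock: 12.8
ee_pos: [0.6217, 0.1744, 0.1993]
orientation: [-0.11, 3.139, 0.0]
contact_force: [-0.2, -0.0, -0.4]
finger_gap: 0.0319
grasp_force: 25.0
```

Call:
{"method": "apply_moves", "body": {
  "increments": [
    {"hand":25,"dp":[1,-12,0],"rot":[0,0,0]},
    {"hand":25,"dp":[2,-25,0],"rot":[0,0,0]},
    {"hand":25,"dp":[3,-39,0],"rot":[0,0,0]},
    {"hand":25,"dp":[4,-53,0],"rot":[0,0,0]},
    {"hand":25,"dp":[5,-67,0],"rot":[0,0,0]},
    {"hand":25,"dp":[6,-81,0],"rot":[0,0,0]},
    {"hand":25,"dp":[7,-95,0],"rot":[0,0,0]},
    {"hand":25,"dp":[8,-105,0],"rot":[0,0,0]},
    {"hand":25,"dp":[8,-105,0],"rot":[0,0,0]},
    {"hand":25,"dp":[8,-105,0],"rot":[0,0,0]}
  ]
}}

```text
clock: 14.05
ee_pos: [0.6295, 0.0695, 0.1987]
orientation: [-0.11, 3.14, 0.0]
contact_force: [-0.6, -0.1, 0.0]
finger_gap: 0.0319
grasp_force: 25.0
```

Call:
{"method": "apply_moves", "body": {
  "increments": [
    {"hand":25,"dp":[0,-12,0],"rot":[0,0,-10]},
    {"hand":25,"dp":[-2,-22,0],"rot":[0,0,-20]},
    {"hand":25,"dp":[-6,-32,0],"rot":[0,0,-30]},
    {"hand":25,"dp":[-11,-41,0],"rot":[0,0,-40]},
    {"hand":25,"dp":[-18,-49,0],"rot":[0,0,-50]},
    {"hand":25,"dp":[-26,-55,0],"rot":[0,0,-60]},
    {"hand":25,"dp":[-35,-60,0],"rot":[0,0,-70]},
    {"hand":25,"dp":[-45,-64,0],"rot":[0,0,-80]},
    {"hand":25,"dp":[-55,-66,0],"rot":[0,0,-90]},
    {"hand":25,"dp":[-55,-66,0],"rot":[0,0,-90]},
    {"hand":25,"dp":[-55,-66,0],"rot":[0,0,-90]}
  ]
}}

```text
clock: 15.42
ee_pos: [0.5748, 0.0036, 0.1987]
orientation: [2.137, 2.302, 0.0]
contact_force: [0.7, 0.4, -0.5]
finger_gap: 0.0319
grasp_force: 25.0
```

Call:
{"method": "apply_moves", "body": {
  "increments": [
    {"hand":25,"dp":[-12,-1,0],"rot":[0,0,0]},
    {"hand":25,"dp":[-26,-2,0],"rot":[0,0,0]},
    {"hand":25,"dp":[-40,-3,0],"rot":[0,0,0]},
    {"hand":25,"dp":[-54,-4,0],"rot":[0,0,0]},
    {"hand":25,"dp":[-68,-5,0],"rot":[0,0,0]},
    {"hand":25,"dp":[-82,-6,0],"rot":[0,0,0]},
    {"hand":25,"dp":[-96,-7,0],"rot":[0,0,0]},
    {"hand":25,"dp":[-112,-8,0],"rot":[0,0,0]},
    {"hand":25,"dp":[-125,-15,0],"rot":[0,0,0]},
    {"hand":25,"dp":[-125,-60,0],"rot":[0,0,0]},
    {"hand":25,"dp":[-110,-110,0],"rot":[0,0,0]},
    {"hand":25,"dp":[-70,-134,0],"rot":[0,0,-5]}
  ]
}}

```text
clock: 16.92
ee_pos: [0.504, -0.1333, 0.1995]
orientation: [2.244, 2.197, 0.001]
contact_force: [0.3, 0.3, 0.4]
finger_gap: 0.0321
grasp_force: 25.0
```

Call:
{"method": "apply_moves", "body": {
  "increments": [
    {"hand":25,"dp":[50,0,0],"rot":[0,0,0]},
    {"hand":25,"dp":[95,0,0],"rot":[0,0,0]},
    {"hand":25,"dp":[106,0,0],"rot":[0,0,0]},
    {"hand":25,"dp":[106,0,-20],"rot":[0,0,0]},
    {"hand":25,"dp":[106,0,-60],"rot":[0,0,0]},
    {"hand":25,"dp":[106,0,-100],"rot":[0,0,0]},
    {"hand":25,"dp":[106,0,-118],"rot":[0,0,0]},
    {"hand":25,"dp":[106,0,-122],"rot":[0,0,0]},
    {"hand":25,"dp":[106,0,-123],"rot":[0,0,0]},
    {"hand":25,"dp":[106,0,-123],"rot":[0,0,0]}
  ]
}}

```text
clock: 18.18
ee_pos: [0.611, -0.1308, 0.077]
orientation: [2.24, 2.201, 0.001]
contact_force: [0.1, 0.2, 0.4]
finger_gap: 0.0317
grasp_force: 25.0
```

Call:
{"method": "apply_moves", "body": {
  "increments": [
    {"hand":25,"dp":[0,0,-2],"rot":[0,0,0]},
    {"hand":55,"dp":[0,0,-2],"rot":[0,0,0]},
    {"hand":55,"dp":[0,0,-2],"rot":[0,0,0]},
    {"hand":55,"dp":[0,0,-2],"rot":[0,0,0]},
    {"hand":55,"dp":[0,0,20],"rot":[0,0,0]},
    {"hand":70,"dp":[0,0,75],"rot":[0,0,0]},
    {"hand":70,"dp":[0,0,130],"rot":[0,0,0]},
    {"hand":70,"dp":[-10,0,190],"rot":[0,0,10]},
    {"hand":70,"dp":[-30,0,225],"rot":[0,0,20]},
    {"hand":70,"dp":[-60,30,225],"rot":[0,0,30]},
    {"hand":70,"dp":[-90,80,225],"rot":[0,0,40]},
    {"hand":70,"dp":[-120,130,225],"rot":[0,0,50]}
  ]
}}

```text
clock: 19.68
ee_pos: [0.4891, 0.0003, 0.3024]
orientation: [1.093, 2.944, 0.001]
contact_force: [0.2, 0.5, 0.5]
finger_gap: 0.0699
grasp_force: 0.0
```

Call:
{"method": "apply_moves", "body": {
  "increments": [
    {"hand":70,"dp":[-20,50,0],"rot":[0,0,10]},
    {"hand":70,"dp":[-40,100,0],"rot":[0,0,20]},
    {"hand":70,"dp":[-50,150,0],"rot":[0,0,30]},
    {"hand":70,"dp":[-58,200,0],"rot":[0,0,40]},
    {"hand":70,"dp":[-58,250,0],"rot":[0,0,50]},
    {"hand":70,"dp":[-58,290,0],"rot":[0,0,56]},
    {"hand":70,"dp":[-58,303,0],"rot":[0,0,56]},
    {"hand":70,"dp":[-58,303,-20],"rot":[0,0,56]},
    {"hand":70,"dp":[-58,303,-50],"rot":[0,0,56]},
    {"hand":70,"dp":[-58,303,-50],"rot":[0,0,56]}
  ]
}}

```text
clock: 20.92
ee_pos: [0.4319, 0.3006, 0.2482]
orientation: [0.406, -3.112, 0.003]
contact_force: [0.2, -0.6, 0.3]
finger_gap: 0.0701
grasp_force: 0.0
```

```bash
cat >> h.py <<'E'
def reels(W,z0,z1,mn=300):
    z=W[...,2]; m=((z>z0)&(z<z1)).astype(np.uint8); n,l,st,c=cv2.connectedComponentsWithStats(m)
    for i in range(1,n):
        if st[i,4]>mn:
            P=W[l==i]; r=cv2.minAreaRect((P[:,:2]*1000).astype(np.float32)); print(c[i].round(),st[i,4],"rect",np.round(r[0],1),np.round(r[1],1),round(r[2],1),"zmax",P[:,2].max().round(4))
E
python3 - <<'E'
from h import *
s=manip.get_state(); print(s["ee_pos"],s["orientation"],s["qpos"])
im,W=cam("wrist"); save("w3",im); reels(W,.07,.11)
im,W=cam("top"); save("t3",im[150:250,340:540]); reels(W[150:250,340:540],.07,.12,50)
solders("top")
E
```

```text
[0.43192167 0.30063061 0.24821837] [ 4.05897165e-01 -3.11209393e+00  2.58675629e-03] [ 5.59690485e-01 -2.14539999e-01  1.71273040e+00 -1.90132856e-04
  1.64694319e+00 -1.27050727e+00]
[197.  19.] 365 rect [310.1 147.5] [65.9  5.9] 74.6 zmax 0.1017
[169.  38.] 643 rect [330.3 123.4] [98.9  6. ] 73.3 zmax 0.1019
[321. 179.] 2235 rect [433.1 302.8] [100.   32.1] 15.9 zmax 0.1022
[423. 208.] 2500 rect [436.5 419. ] [99.4 33.2] 14.9 zmax 0.1024
[39. 48.] 293 rect [ 608.4 -130.6] [98.  33.1] 88.7 zmax 0.1083
top [464. 192.] 305 [ 0.6338 -0.371   0.0582] ((634.8904418945312, -370.444091796875), 30.802505493164062)
top [445. 205.] 311 [ 0.5964 -0.3162  0.0583] ((596.3598022460938, -316.0447692871094), 29.78057098388672)
```

View pics/w3.png

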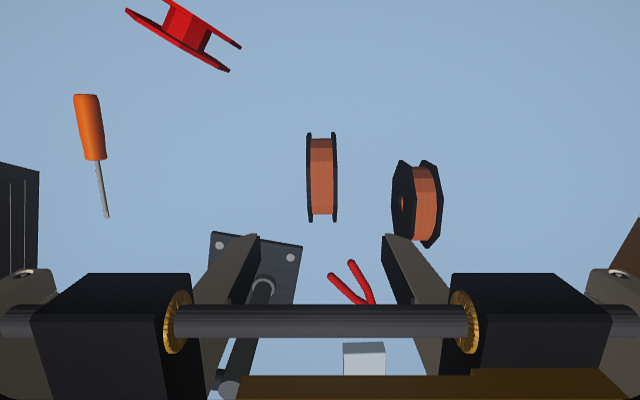

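View pics/t3.png

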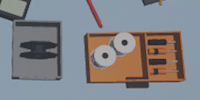

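The wrist view shows the copper reel at (321,179) under the gripper, with the second at (420,208). The red look-alike is at (185,35). In the crop, the spent spool sits in the crate. One solder reel has shifted inside its compartment but is still standing within limits, at case x +36 mm, y -14 mm. Next I'll pick the near copper reel.

Call:
{"method": "apply_moves", "body": {
  "increments": [
    {"hand":70,"dp":[1,2,-50],"rot":[0,0,1]},
    {"hand":70,"dp":[1,2,-100],"rot":[0,0,1]},
    {"hand":70,"dp":[1,2,-150],"rot":[0,0,1]},
    {"hand":70,"dp":[1,2,-170],"rot":[0,0,1]},
    {"hand":70,"dp":[1,2,-177],"rot":[0,0,1]},
    {"hand":70,"dp":[1,2,-177],"rot":[0,0,1]},
    {"hand":25,"dp":[1,2,-177],"rot":[0,0,1]},
    {"hand":25,"dp":[1,2,-177],"rot":[0,0,1]},
    {"hand":25,"dp":[1,2,-177],"rot":[0,0,1]},
    {"hand":25,"dp":[1,2,-177],"rot":[0,0,1]},
    {"hand":25,"dp":[1,2,-177],"rot":[0,0,1]}
  ],
  "force": 40
}}

```text
clock: 22.45
ee_pos: [0.4335, 0.3043, 0.0737]
orientation: [-0.437, 3.111, -0.0]
contact_force: [0.0, -1.9, 0.6]
finger_gap: 0.0318
grasp_force: 39.6
```

Call:
{"method": "apply_moves", "body": {
  "increments": [
    {"hand":25,"dp":[0,0,45],"rot":[0,0,0]},
    {"hand":25,"dp":[0,0,90],"rot":[0,0,0]},
    {"hand":25,"dp":[0,0,130],"rot":[0,0,0]},
    {"hand":25,"dp":[-5,-30,130],"rot":[0,0,-10]},
    {"hand":25,"dp":[-10,-65,130],"rot":[0,0,-20]},
    {"hand":25,"dp":[-13,-100,130],"rot":[0,0,-30]},
    {"hand":25,"dp":[-13,-135,130],"rot":[0,0,-40]},
    {"hand":25,"dp":[-13,-170,130],"rot":[0,0,-50]},
    {"hand":25,"dp":[-13,-205,130],"rot":[0,0,-60]},
    {"hand":25,"dp":[-13,-240,130],"rot":[0,0,-70]},
    {"hand":25,"dp":[-13,-275,130],"rot":[0,0,-80]},
    {"hand":25,"dp":[-13,-300,130],"rot":[0,0,-90]}
  ]
}}

```text
clock: 23.95
ee_pos: [0.4202, 0.003, 0.2034]
orientation: [-1.899, -2.503, 0.0]
contact_force: [0.2, -0.3, -2.0]
finger_gap: 0.0319
grasp_force: 39.6
```

Call:
{"method": "apply_moves", "body": {
  "increments": [
    {"hand":25,"dp":[20,-8,0],"rot":[0,0,-10]},
    {"hand":25,"dp":[35,-8,0],"rot":[0,0,-11.5]},
    {"hand":25,"dp":[40,-8,0],"rot":[0,0,-11.5]},
    {"hand":25,"dp":[40,-8,0],"rot":[0,0,-11.5]},
    {"hand":25,"dp":[40,-8,0],"rot":[0,0,-11.5]}
  ]
}}

```text
clock: 24.58
ee_pos: [0.4602, -0.0033, 0.2036]
orientation: [-2.13, -2.309, 0.0]
contact_force: [-0.4, -0.4, -2.7]
finger_gap: 0.0318
grasp_force: 39.6
```

Run:
```python
from h import *
s=manip.get_state(); print(s["ee_pos"],s["orientation"])
im,W=cam("wrist"); save("w4",im); 
p=np.array([.6148,.267]); a=.0762; M=np.array([[np.cos(a),-np.sin(a)],[np.sin(a),np.cos(a)]])
q=(W[...,:2]-p)@M; z=W[...,2]
m=(abs(q[...,1]+.26)<.015)&(q[...,0]<-.07)&(q[...,0]>-.14)&(abs(z-.18)<.012)
print("rod end local",m.sum(),q[m].min(0),np.median(q[m],0),np.percentile(z[m],90))
m=(z>.205)&(z<.245)&(abs(q[...,0]+.17)<.03); print("reel local",m.sum(),q[m].min(0),q[m].max(0),q[m].mean(0),z[m].max())
```

```text
[ 0.46017766 -0.00327673  0.20360815] [-2.13023808e+00 -2.30881516e+00  1.91441332e-04]
rod end local 1264 [-0.12443164 -0.26499954] [-0.09727931 -0.25915842] 0.18486446533566736
reel local 9557 [-0.19999791 -0.29337067] [-0.1444116  -0.21071727] [-0.17492279 -0.24685724] 0.2449961603085757
```

View pics/w4.png

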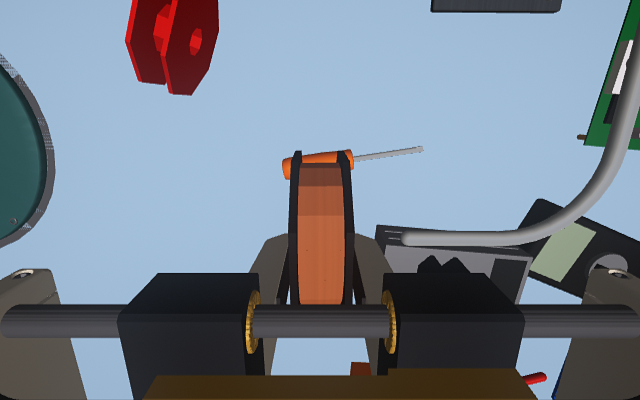

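The wrist view shows the rod end at (405,238) to the right of the held reel at (322,235). The rod is level with the bore, and the reel is about 2 mm too far toward +y. I'll correct that and thread it.

Call:
{"method": "apply_moves", "body": {
  "increments": [
    {"hand":25,"dp":[4,-2,0],"rot":[0,0,0]},
    {"hand":25,"dp":[12,-1,0],"rot":[0,0,0]},
    {"hand":25,"dp":[24,0,0],"rot":[0,0,0]},
    {"hand":25,"dp":[36,1,0],"rot":[0,0,0]},
    {"hand":25,"dp":[48,2,0],"rot":[0,0,0]},
    {"hand":25,"dp":[60,3,0],"rot":[0,0,0]},
    {"hand":25,"dp":[72,3.5,0],"rot":[0,0,0]},
    {"hand":25,"dp":[84,4.5,0],"rot":[0,0,0]},
    {"hand":25,"dp":[96,5.5,0],"rot":[0,0,0]},
    {"hand":25,"dp":[108,6.5,0],"rot":[0,0,0]},
    {"hand":25,"dp":[115,7,0],"rot":[0,0,0]},
    {"hand":25,"dp":[115,7,0],"rot":[0,0,0]}
  ]
}}

```text
clock: 26.12
ee_pos: [0.5758, 0.0034, 0.2034]
orientation: [-2.132, -2.307, 0.0]
contact_force: [-1.1, -0.3, -2.6]
finger_gap: 0.0322
grasp_force: 39.6
```

Call:
{"method": "apply_moves", "body": {
  "increments": [
    {"hand":25,"dp":[9.5,1.5,0],"rot":[0,0,10]},
    {"hand":25,"dp":[19,5,0],"rot":[0,0,20]},
    {"hand":25,"dp":[28.5,10,0],"rot":[0,0,30]},
    {"hand":25,"dp":[36.5,17,0],"rot":[0,0,40]},
    {"hand":25,"dp":[43.5,25,0],"rot":[0,0,50]},
    {"hand":25,"dp":[48.5,34,0],"rot":[0,0,60]},
    {"hand":25,"dp":[52.5,43.5,0],"rot":[0,0,70]},
    {"hand":25,"dp":[54,54,0],"rot":[0,0,80]},
    {"hand":25,"dp":[54.5,64.5,0],"rot":[0,0,90]},
    {"hand":25,"dp":[54.5,64.5,0],"rot":[0,0,90]},
    {"hand":25,"dp":[54.5,64.5,0],"rot":[0,0,90]}
  ]
}}

```text
clock: 27.5
ee_pos: [0.6299, 0.0675, 0.2037]
orientation: [-0.117, 3.139, -0.0]
contact_force: [-0.1, -1.5, -2.6]
finger_gap: 0.0318
grasp_force: 39.6
```

Call:
{"method": "apply_moves", "body": {
  "increments": [
    {"hand":25,"dp":[-1,12,0],"rot":[0,0,0]},
    {"hand":25,"dp":[-2,25,0],"rot":[0,0,0]},
    {"hand":25,"dp":[-3,40,0],"rot":[0,0,0]},
    {"hand":25,"dp":[-4,55,0],"rot":[0,0,0]},
    {"hand":25,"dp":[-5.5,70,0],"rot":[0,0,0]},
    {"hand":25,"dp":[-6.5,85,0],"rot":[0,0,0]},
    {"hand":25,"dp":[-7.5,100,0],"rot":[0,0,0]},
    {"hand":25,"dp":[-9,115,0],"rot":[0,0,0]},
    {"hand":25,"dp":[-9.5,125,0],"rot":[0,0,0]},
    {"hand":25,"dp":[-9.5,125,0],"rot":[0,0,0]},
    {"hand":25,"dp":[-9.5,125,-4],"rot":[0,0,0]},
    {"hand":25,"dp":[-9.5,125,-6],"rot":[0,0,0]}
  ]
}}

```text
clock: 29.0
ee_pos: [0.6205, 0.1924, 0.1972]
orientation: [0.122, -3.139, 0.0]
contact_force: [0.0, -0.5, -3.5]
finger_gap: 0.0315
grasp_force: 39.6
```

Call:
{"method": "apply_moves", "body": {
  "increments": [
    {"hand":25,"dp":[0,0,0],"rot":[0,0,0]},
    {"hand":56,"dp":[0,0,0],"rot":[0,0,0]},
    {"hand":56,"dp":[0,0,0],"rot":[0,0,0]},
    {"hand":56,"dp":[0,0,0],"rot":[0,0,0]},
    {"hand":56,"dp":[0,0,0],"rot":[0,0,0]},
    {"hand":56,"dp":[0,0,20],"rot":[0,0,0]},
    {"hand":56,"dp":[0,0,60],"rot":[0,0,0]},
    {"hand":70,"dp":[0,0,110],"rot":[0,0,0]},
    {"hand":70,"dp":[-30,0,110],"rot":[0,0,0]},
    {"hand":70,"dp":[-80,20,110],"rot":[0,0,0]}
  ]
}}

```text
clock: 30.25
ee_pos: [0.5403, 0.2123, 0.3093]
orientation: [-0.12, 3.138, 0.0]
contact_force: [0.1, 2.0, 0.1]
finger_gap: 0.0698
grasp_force: 0.0
```

```bash
cat >> h.py <<'E'
p=np.array([.6148,.267]); a=.0762; M=np.array([[np.cos(a),-np.sin(a)],[np.sin(a),np.cos(a)]])
def hang(W):
    q=(W[...,:2]-p)@M; z=W[...,2]
    m=(z>.2)&(z<.24)&(abs(q[...,0])<.06)&(q[...,1]<-.02)&(q[...,1]>-.24)
    n,l,st,c=cv2.connectedComponentsWithStats(m.astype(np.uint8))
    for i in range(1,n):
        if st[i,4]>40: k=l==i; print("hang local",st[i,4],q[k].min(0).round(4),q[k].max(0).round(4),z[k].max().round(4))
E
python3 - <<'E'
from h import *
s=manip.get_state(); print(s["ee_pos"])
for n in("wrist","top"): im,W=cam(n); hang(W)
E
```

```text
[0.5403195  0.21232534 0.30930103]
hang local 2298 [-0.0417 -0.0906] [ 0.032  -0.0584] 0.227
hang local 158 [ 0.0024 -0.0899] [ 0.0436 -0.0576] 0.2292
```

Call:
{"method": "apply_moves", "body": {
  "increments": [
    {"hand":70,"dp":[-25,50,0],"rot":[0,0,5]},
    {"hand":70,"dp":[-50,100,0],"rot":[0,0,10]},
    {"hand":70,"dp":[-80,150,-30],"rot":[0,0,10.5]},
    {"hand":70,"dp":[-104,195,-60],"rot":[0,0,10.5]},
    {"hand":70,"dp":[-104,206,-80],"rot":[0,0,10.5]},
    {"hand":70,"dp":[-104,206,-80],"rot":[0,0,10.5]},
    {"hand":70,"dp":[-104,206,-80],"rot":[0,0,10.5]}
  ]
}}

```text
clock: 31.22
ee_pos: [0.4375, 0.4181, 0.2292]
orientation: [-0.408, 3.114, 0.001]
contact_force: [-0.5, -0.0, -0.0]
finger_gap: 0.07
grasp_force: 0.0
```

Run:
```python
from h import *
s=manip.get_state(); print(s["ee_pos"],s["orientation"],s["qpos"])
im,W=cam("wrist"); reels(W,.07,.11)
```

```text
[0.43754192 0.4181179  0.22924484] [-4.08002867e-01  3.11363147e+00  9.40764060e-04] [ 7.20678964e-01 -3.90999373e-02  1.58405799e+00 -2.49930983e-04
  1.59518542e+00 -1.11071413e+00]
[62.  9.] 306 rect [341.  156.7] [31.2  4.5] 73.0 zmax 0.0945
[321. 180.] 2497 rect [436.6 419. ] [100.  32.] 15.1 zmax 0.1014
[406. 358.] 1014 rect [625.3 578.5] [58.7 33.7] 28.6 zmax 0.1035
```

Call:
{"method": "apply_moves", "body": {
  "increments": [
    {"hand":70,"dp":[-1,1,-50],"rot":[0,0,0]},
    {"hand":70,"dp":[-1,1,-100],"rot":[0,0,0]},
    {"hand":70,"dp":[-1,1,-145],"rot":[0,0,0]},
    {"hand":70,"dp":[-1,1,-156],"rot":[0,0,0]},
    {"hand":70,"dp":[-1,1,-156],"rot":[0,0,0]},
    {"hand":70,"dp":[-1,1,-156],"rot":[0,0,0]},
    {"hand":25,"dp":[-1,1,-156],"rot":[0,0,0]},
    {"hand":25,"dp":[-1,1,-156],"rot":[0,0,0]},
    {"hand":25,"dp":[-1,1,-156],"rot":[0,0,0]},
    {"hand":25,"dp":[-1,1,-156],"rot":[0,0,0]},
    {"hand":25,"dp":[-1,1,-156],"rot":[0,0,0]}
  ],
  "force": 40
}}

```text
clock: 32.65
ee_pos: [0.4355, 0.4198, 0.0716]
orientation: [0.41, -3.115, 0.0]
contact_force: [-0.4, -0.4, 0.0]
finger_gap: 0.0319
grasp_force: 39.8
```

Call:
{"method": "apply_moves", "body": {
  "increments": [
    {"hand":25,"dp":[0,0,45],"rot":[0,0,0]},
    {"hand":25,"dp":[0,0,90],"rot":[0,0,0]},
    {"hand":25,"dp":[0,0,130],"rot":[0,0,0]},
    {"hand":25,"dp":[-5,-40,130],"rot":[0,0,-10]},
    {"hand":25,"dp":[-10,-85,130],"rot":[0,0,-20]},
    {"hand":25,"dp":[-15,-130,130],"rot":[0,0,-30]},
    {"hand":25,"dp":[-15,-175,130],"rot":[0,0,-40]},
    {"hand":25,"dp":[-15,-225,130],"rot":[0,0,-50]},
    {"hand":25,"dp":[-15,-275,130],"rot":[0,0,-60]},
    {"hand":25,"dp":[-15,-325,130],"rot":[0,0,-70]},
    {"hand":25,"dp":[-15,-375,130],"rot":[0,0,-80]},
    {"hand":25,"dp":[-15,-415,130],"rot":[0,0,-90]}
  ]
}}

```text
clock: 34.15
ee_pos: [0.42, 0.0031, 0.2014]
orientation: [-1.92, -2.486, 0.0]
contact_force: [0.2, -0.4, -4.0]
finger_gap: 0.0315
grasp_force: 39.9
```

Call:
{"method": "apply_moves", "body": {
  "increments": [
    {"hand":25,"dp":[20,-10,0],"rot":[0,0,-10.5]},
    {"hand":25,"dp":[35,-10,0],"rot":[0,0,-10.5]},
    {"hand":25,"dp":[40,-10,0],"rot":[0,0,-10.5]},
    {"hand":25,"dp":[40,-10,0],"rot":[0,0,-10.5]},
    {"hand":25,"dp":[40,-10,0],"rot":[0,0,-10.5]},
    {"hand":25,"dp":[40,-10,0],"rot":[0,0,-10.5]}
  ]
}}

```text
clock: 34.9
ee_pos: [0.4602, -0.0049, 0.2018]
orientation: [2.131, 2.308, 0.0]
contact_force: [0.4, 0.5, -2.3]
finger_gap: 0.0318
grasp_force: 39.9
```

Run:
```python
from h import *
s=manip.get_state(); print(s["ee_pos"],s["orientation"])
im,W=cam("wrist"); z=W[...,2]; q=(W[...,:2]-p)@M
m=(abs(q[...,1]+.26)<.015)&(q[...,0]<-.07)&(q[...,0]>-.14)&(abs(z-.18)<.012)
print("rod end local",q[m].min(0),np.median(q[m],0),np.percentile(z[m],90))
print("tcp local",(s["ee_pos"][:2]-p)@M)
```

```text
[ 0.46024683 -0.00487642  0.20175627] [2.13118907e+00 2.30794627e+00 2.22296299e-04]
rod end local [-0.12442185 -0.26515472] [-0.09792967 -0.25922009] 0.18499355913061039
tcp local [-0.17480163 -0.25932193]
```

Aligned on the rod line at -0.2593, so I'll thread the second reel the same way.

Call:
{"method": "apply_moves", "body": {
  "increments": [
    {"hand":25,"dp":[4,0,0],"rot":[0,0,0]},
    {"hand":25,"dp":[12,1,0],"rot":[0,0,0]},
    {"hand":25,"dp":[24,2,0],"rot":[0,0,0]},
    {"hand":25,"dp":[36,2.5,0],"rot":[0,0,0]},
    {"hand":25,"dp":[48,3.5,0],"rot":[0,0,0]},
    {"hand":25,"dp":[60,4.5,0],"rot":[0,0,0]},
    {"hand":25,"dp":[72,5.5,0],"rot":[0,0,0]},
    {"hand":25,"dp":[84,6.5,0],"rot":[0,0,0]},
    {"hand":25,"dp":[96,7.5,0],"rot":[0,0,0]},
    {"hand":25,"dp":[108,8.5,0],"rot":[0,0,0]},
    {"hand":25,"dp":[115,9,0],"rot":[0,0,0]},
    {"hand":25,"dp":[115,9,0],"rot":[0,0,0]}
  ]
}}

```text
clock: 36.45
ee_pos: [0.5758, 0.0039, 0.2015]
orientation: [-2.132, -2.307, 0.0]
contact_force: [0.1, 0.5, -3.6]
finger_gap: 0.0315
grasp_force: 39.9
```

Call:
{"method": "apply_moves", "body": {
  "increments": [
    {"hand":25,"dp":[9.5,1.5,0],"rot":[0,0,10]},
    {"hand":25,"dp":[19,5,0],"rot":[0,0,20]},
    {"hand":25,"dp":[28.5,10,0],"rot":[0,0,30]},
    {"hand":25,"dp":[36.5,17,0],"rot":[0,0,40]},
    {"hand":25,"dp":[43.5,25,0],"rot":[0,0,50]},
    {"hand":25,"dp":[48.5,34,0],"rot":[0,0,60]},
    {"hand":25,"dp":[52.5,43.5,0],"rot":[0,0,70]},
    {"hand":25,"dp":[54,54,0],"rot":[0,0,80]},
    {"hand":25,"dp":[54.5,64.5,0],"rot":[0,0,90]},
    {"hand":25,"dp":[54.5,64.5,0],"rot":[0,0,90]},
    {"hand":25,"dp":[54.5,64.5,0],"rot":[0,0,90]}
  ]
}}

```text
clock: 37.83
ee_pos: [0.6298, 0.068, 0.2017]
orientation: [-0.117, 3.139, -0.0]
contact_force: [-0.2, 1.1, -4.5]
finger_gap: 0.0316
grasp_force: 39.9
```

Call:
{"method": "apply_moves", "body": {
  "increments": [
    {"hand":25,"dp":[-1,12,0],"rot":[0,0,0]},
    {"hand":25,"dp":[-2,25,0],"rot":[0,0,0]},
    {"hand":25,"dp":[-3,38,0],"rot":[0,0,0]},
    {"hand":25,"dp":[-3.5,46,0],"rot":[0,0,0]},
    {"hand":25,"dp":[-3.5,46,0],"rot":[0,0,0]},
    {"hand":25,"dp":[-3.5,46,-4],"rot":[0,0,0]},
    {"hand":25,"dp":[-3.5,46,-6],"rot":[0,0,0]},
    {"hand":25,"dp":[-3.5,46,-6],"rot":[0,0,0]},
    {"hand":54,"dp":[-3.5,46,-6],"rot":[0,0,0]},
    {"hand":54,"dp":[-3.5,46,-6],"rot":[0,0,0]},
    {"hand":54,"dp":[-3.5,46,-6],"rot":[0,0,0]},
    {"hand":54,"dp":[-3.5,46,-6],"rot":[0,0,0]}
  ]
}}

```text
clock: 39.33
ee_pos: [0.6265, 0.1143, 0.1958]
orientation: [-0.123, 3.139, -0.0]
contact_force: [-0.0, -0.3, 0.1]
finger_gap: 0.0541
grasp_force: 0.0
```

Call:
{"method": "apply_moves", "body": {
  "increments": [
    {"hand":54,"dp":[0,0,15],"rot":[0,0,0]},
    {"hand":54,"dp":[0,0,50],"rot":[0,0,0]},
    {"hand":54,"dp":[0,0,100],"rot":[0,0,0]},
    {"hand":54,"dp":[-50,0,120],"rot":[0,0,0]},
    {"hand":54,"dp":[-110,0,120],"rot":[0,0,0]},
    {"hand":54,"dp":[-170,0,120],"rot":[0,0,0]},
    {"hand":54,"dp":[-220,0,120],"rot":[0,0,0]},
    {"hand":54,"dp":[-220,0,120],"rot":[0,0,0]}
  ]
}}

```text
clock: 40.33
ee_pos: [0.4044, 0.1144, 0.3182]
orientation: [-0.124, 3.135, 0.001]
contact_force: [1.1, 0.1, 0.3]
finger_gap: 0.0539
grasp_force: 0.0
```

Run:
```python
from h import *
print(manip.get_state()["ee_pos"])
im,W=cam("wrist"); hang(W)
im,W=cam("top"); save("t5",im); hang(W); solders("top"); reels(W[150:250,340:410],.07,.12,50)
im,W=cam("scene"); save("s5",cv2.resize(im[80:330,160:560],(800,500)))
```

```text
[0.40441501 0.11435287 0.31817602]
hang local 667 [-0.0441 -0.1691] [-0.0168 -0.1377] 0.2187
hang local 683 [-0.0424 -0.091 ] [-0.0096 -0.0582] 0.221
hang local 420 [-0.04   -0.0902] [ 0.0443 -0.0571] 0.2276
hang local 395 [-0.0446 -0.168 ] [ 0.042  -0.1356] 0.2258
top [464. 192.] 302 [ 0.6338 -0.3711  0.0583] ((633.7313232421875, -371.848876953125), 29.98672103881836)
top [445. 205.] 309 [ 0.5965 -0.3163  0.0582] ((596.6067504882812, -315.8941955566406), 29.728551864624023)
[39. 48.] 299 rect [ 608.7 -131.1] [98.1 33.4] 89.0 zmax 0.1077
```

View pics/t5.png

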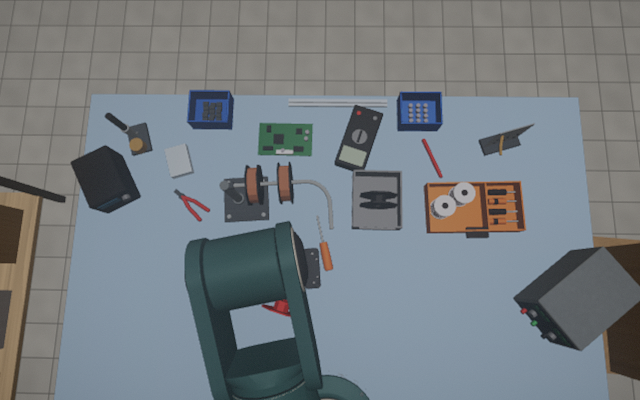

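View pics/s5.png

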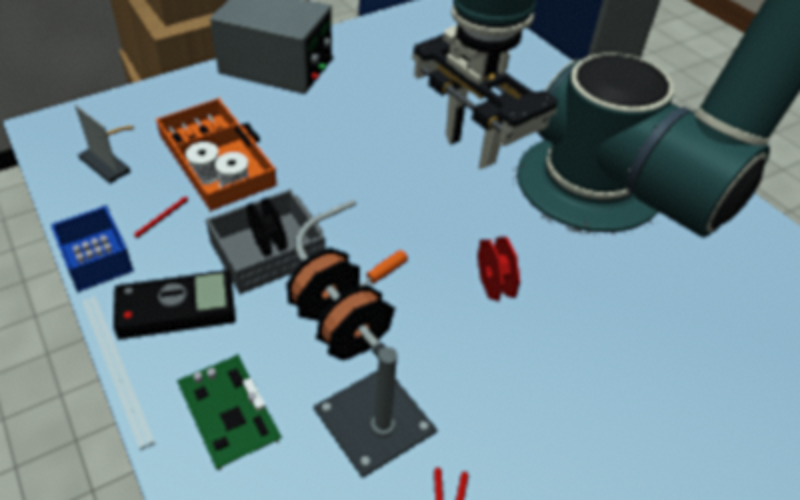

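The top view shows both copper reels hanging on the leg at (255,185) and (285,183). The spent spool is in the crate at (378,200), and both solder reels stand in the case at (445,205) and (464,192). The scene view agrees. The meter and board have not moved, and the gripper is clear.

```bash
python3 -c "
from station import manip
print(manip.finish_job())"
```

```text
the job is handed in; nothing more can be done
None
```

The job is handed in, but the hand-in returned no verdict; in the last images both copper reels hang on the back leg, the spent spool is in the crate, and both solder reels stand in the case (one was knocked aside mid-run but stayed within limits), with copper3 and empty1 absent from this start.

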